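# Zero the bead roller's depth dial and lock it

## Task

The depth dial on the bead roller was left off zero: turn its knob until the pointer stands on the long zero mark, and only then swing the lock lever all the way over to the back of the machine, away from the robot. Leave the pointer on zero, and leave the tools and bits lying about where they are.

Things in the scene. Friction and masses are not known exactly. Their poses are not given: they have to be found in the camera images.
- roller: Green hand bead roller, fixed. Origin on the bench; x to its back, y to its left, z up. Base plate x -100..120, y -180..140 mm, 30 high. On it a wedge, x -100..60, y -45..125: face sloping 30 deg, 30 mm high in front, 122 at the back; dial centred on it at (-20, 40, 76). Behind, a 122 mm high block to x 120 with rolls at its left and a fixed crank at its right (75 high, x to 192, y -74..-166).
- dial_grip (a point): Where to pinch the knob: on its axis, 28 mm out from the sloping face, in its black bar. Turns with the knob: z along the axis, square out of the face (30 deg from vertical, leaning to the roller's -x), x along the bar to the pointer, y across it. Bar 56 long, 14 thick, from 6 to 42 mm above the face; under it a disc 52 across ends 7 mm above the face. Dial plate around it: 136 across, 2 thick.
- pointer_tip (a point): Tip of the thin black pointer that sticks out of one end of the grip bar (5 mm wide, 4 to 7 mm above the face), 45 mm from the knob's axis; turns with the knob.
- dial (a joint): Angle of the dial knob in rad: 0 when the pointer stands on the zero mark, growing anticlockwise as seen facing the dial (about dial_grip's z). It starts between 0.5 and 1.35, so it must be turned clockwise. It turns from -0.6 to 1.75 against light friction (0.06 N m) and stays where it is left.
- zero_mark (a point): Middle of the zero mark on the dial plate: the one long, broad black line (20 x 5 mm) among the short thin ones (15 deg apart), 57 mm straight up the slope from the dial's axis.
- lock_tip (a point): Centre of the 26 mm black ball at the end of the lock lever, a 10 mm steel rod at the roller's right. It pivots about the roller's y axis at (-30, -135, 52) mm in the roller's frame; pivot to ball centre 80 mm. Under it a block 70 (x) by 50 (y) by 25 mm on the base plate, with a boss of 13 mm radius at the pivot.
- lock (a joint): Angle of the lock lever in rad: 0 unlocked, leaning 0.5 rad from vertical to the roller's -x (the low edge of the dial's slope); 1.0 locked, at its stop, leaning 0.5 rad to +x. Light friction (0.06 N m, under 1 N at the ball), no spring: it stays where it is left. It starts between 0 and 0.15.
- tin: Open steel tin, 52 mm across, 28 mm high, standing on the base plate between dial and lock lever, a little behind them; origin at the centre of its underside. Leave alone.
- snips: Tin snips with red handles, 215 by 75 mm, 16 mm high, lying on the bench in front of the dial; origin on the bench near the middle, x towards the jaws. Leave alone.
- coupon: Dark sheet offcut 120 by 60 by 4 mm on the bench in front of the lock lever; origin under its centre. Leave alone.
- seamer: Seaming pliers with red handles and a 90 mm wide jaw, 190 mm long, 16 mm high, on the left of the bench; origin near the middle. Leave alone.
- mallet: White plastic mallet lying down, head 70 by 120 by 70 mm, wooden handle, 305 mm long, on the right of the bench; origin under its middle, x towards the head. Leave alone.
- rule: Steel rule 300 by 30 by 4 mm, lying on the left of the bench near the robot; origin under its centre, x along it. Leave alone.

How it is judged:
By the outcome, as a careful person would: the job done as asked, in the order asked, and still so for the second after the job is handed in, with the robot touching nothing.
It also fails if it takes over 42 s, if anything falls off the work surface, if the arm or the gripper's body presses on something with over 40 N, if the wrist force passes 120 N, or if a joint passes its speed limit or range.

## Robot

A 7-joint arm with a two-finger parallel gripper is mounted at the origin on the work surface. World frame = base frame: x ahead of the robot, y to its left, z up, the work surface at z = 0. Lengths are in mm, angles in rad, forces in N, time in s.
With the tool pointing down it reaches from about 400 to 875 mm from the base axis. Payload 4.4 kg.
Tool frame: the origin (TCP) lies at the very end of the fingers, on their centre line; the grasp point (between the pads) lies 19 mm behind it; z points along the fingers, y is the line along which they close (so a half turn about z gives the same grasp; the last joint's range is limited). The gripper opens to 85 mm and grips with 20 to 120 N. Pads are 22 mm wide; open, the fingers measure 114 mm over their backs; the gripper's body (76 mm by 85 mm) begins 54 mm behind the grasp point. The pads swing forward as they close: fully open they stand 13 mm farther back than shut.
Start: joints at [1.12, 0.628, 0.038, 1.517, -0.027, 0.996, -0.02], TCP at [244.021, -602.471, 231.313] pointing down, gripper open.
Joint ranges: [-3.06, 3.06], [-0.37, 2.12], [-1.25, 1.32], [0.18, 2.47], [-1.1, 4.24], [0.23, 1.98], [-2.94, 2.94]. Speed limits (rad/s): [2.57, 2.57, 3.14, 3.14, 3.14, 3.14, 3.14].

## Interface

Orientations are given as [roll, pitch, yaw] about the fixed x, y, z axes, in that order (R = Rz(yaw) Ry(pitch) Rx(roll)).
In Python, from cell import ctrl gives the robot as it stands.
- The arm moves only by the tool step_arm, never from a script. Its argument "series" is a list that holds one entry, the list of rows, each a list of 7 numbers: the turn, a rotation vector about the tool's x, y, z as a fraction of full scale, then the shift along the tool's x, y, z as a fraction of full scale, then the closure, from 0 (fully open) to 1 (shut). In form: [[[ax, ay, az, tx, ty, tz, gripper], ...]]. A call has 1 to 12 rows; each row shifts and turns the commanded pose from where the row before left it, along the tool's axes as they then stand; what a row does not reach is not made up. Full scale, the value 1, is 150 mm for a shift and 45 degrees for a turn. A row lasts 1/10 s, in which the tool goes at most 50 mm and 8.59 degrees, less where a joint would pass 70% of its speed; a pose out of reach is approached as far as the arm can. A call with a number of a shift or a turn outside -1 to 1 is refused whole. A call with a gripper value outside its range is refused whole. The fingers move at their own pace and stop on an object; the grip force is fixed at half the most. Time passes only in rows, so rows that do not move let the fingers close. It gives the time, the measured TCP pose, the force, the opening and the grip force at its end, in the units of the state.
- ctrl.read_state(): the state, without advancing time (a new reading comes with each control period).
- ctrl.get_image(name): name is "scene" or "top" or "wrist"; returns a dict with "img" (400x640x3 uint8, red, green, blue), "fx", "fy", "cx", "cy" (pixels), "R" (3x3) and "t" (3): a world point X has camera coordinates R X + t. Camera axes: x right, y down, z forward; pixel columns grow to the right and rows downward; lengths in mm; the calibration is good to about 2 mm. A picture is of the moment at which its call begins. There is no depth.
- ctrl.finish_job(): hands the job in; it is judged then, once.
Trained networks look in a picture, given as the dict that the camera call returned (one of the last four; its "shot" number tells which), for a name from the list of things; names that differ only in an ending like _2 or _b are one class to them, and where a whole thing is asked for, a point or a joint stands for the part that bears it (a point fixed in the world has none). Each returns a list of dicts, best first, with "score" (0 to 1); they miss things now and then, are a little off and sometimes report something else, mostly with a low value. They report only what shows in the picture. A call takes as long as a camera call.
- ctrl.recognise(picture, thing): "centre" ([column, row] in pixels, amid what is visible of it).
The state is a dict: "clock": time; "qpos": joint angles; "qd": joint speeds; "tau": joint torques, N m; "eef_pos": TCP position; "tool_rot": TCP orientation; "force": force on the tool from outside, world axes, zero at the start; "torque": the same for the moment, N m; "width": finger opening in mm; "gripper_force": force on a finger pad.
Only numpy, scipy, OpenCV 4.12 (cv2) and the standard library are available. Lean on these libraries where they do the work, as an engineer would, in place of code of your own. Each camera call takes 0.05 s, during which the arm holds its last target. There are 200 camera calls.

## Working session

There is one attempt and no reset: what is moved stays moved. The work goes in short steps, Python scripts to look and compute and a tool call to move; the robot and the scene stay as the last step left them, time stands still between calls to the robot, and variables do not carry over. Pictures are saved under pics/ and viewed, at most 10 in all, crops included, and the job is handed in when it is done.

Besides the shell and the picture viewer there is one more tool, called after "Emit:" by a JSON object that holds its "op" and its "data", one argument or row to a line. step_arm: Moves the arm, as the interface text tells. Shift numbers are shares of 150 mm and turn numbers shares of 45 degrees, none past 1 either way. Its arguments: {"type":"object","properties":{"series":{"type":"array","items":{"type":"array","items":{"type":"array","items":{"type":"number","minimum":-1,"maximum":1}}}}},"required":["series"]}

```bash
mkdir -p pics; cat > h.py <<'E'
import numpy as np,cv2
from cell import ctrl
def save(p,n): cv2.imwrite('pics/'+n,p['img'][:,:,::-1])
def ray(p,uv):
    R=np.array(p['R']);t=np.array(p['t'])
    d=R.T@np.array([(uv[0]-p['cx'])/p['fx'],(uv[1]-p['cy'])/p['fy'],1]);return -R.T@t,d/np.linalg.norm(d)
def proj(p,X):
    c=np.array(p['R'])@np.array(X,float)+np.array(p['t']);return np.array([p['fx']*c[0]/c[2]+p['cx'],p['fy']*c[1]/c[2]+p['cy']])
def tri(rs):
    A=0;b=0
    for o,d in rs:
        P=np.eye(3)-np.outer(d,d);A=A+P;b=b+P@o
    return np.linalg.solve(A,b)
E
python3 - <<'E'
from h import *
s=ctrl.read_state();print(s['eef_pos'],s['tool_rot'],s['width'])
ps={n:ctrl.get_image(n) for n in('scene','top','wrist')}
for n,p in ps.items(): print(n,-np.array(p['R']).T@p['t'],p['fx'])
cv2.imwrite('pics/a.png',np.vstack([ps['scene']['img'],ps['top']['img']])[:,:,::-1][:, :])
im=cv2.imread('pics/a.png');cv2.imwrite('pics/a.png',cv2.resize(im,(480,600)))
for th in ['roller','dial_grip','pointer_tip','zero_mark','lock_tip','tin','snips','coupon']:
  for n,p in ps.items():
    r=ctrl.recognise(p,th)
    print(th,n,[(np.round(x['centre'],1).tolist(),round(x['score'],2)) for x in r[:3]])
  
E
```

```text
[ 243.79225242 -601.87051669  230.39731516] [-3.13970210e+00  1.83774304e-05  3.84838829e-01] 85.27124346485392
scene [1308.73145682 -510.95607754 1052.56983938] 471.0482836438419
top [ 275.18268125   20.02932438 1555.5089772 ] 438.9491995739037
wrist [ 307.69417594 -576.81868335  373.08480804] 332.4325210171712
roller scene [([355.4, 242.1], 0.88), ([372.7, 146.4], 0.16)]
roller top [([298.2, 145.3], 0.76)]
roller wrist []
dial_grip scene [([360.8, 205.5], 0.7), ([308.4, 224.3], 0.55)]
dial_grip top [([286.9, 155.7], 0.52)]
dial_grip wrist []
pointer_tip scene [([364.1, 210.1], 0.71)]
pointer_tip top [([286.0, 155.7], 0.71)]
pointer_tip wrist []
zero_mark scene [([364.0, 240.9], 0.65), ([361.7, 205.5], 0.53)]
zero_mark top [([300.8, 143.1], 0.59)]
zero_mark wrist []
lock_tip scene []
lock_tip top [([301.1, 142.7], 0.35)]
lock_tip wrist []
tin scene [([341.1, 248.2], 0.64)]
tin top [([319.8, 143.9], 0.52)]
tin wrist []
snips scene [([331.0, 194.9], 0.56)]
snips top [([288.2, 208.1], 0.67)]
snips wrist []
coupon scene [([288.1, 228.3], 0.92), ([358.8, 237.7], 0.42)]
coupon top [([460.8, 187.8], 0.29)]
coupon wrist []
```

View pics/a.png

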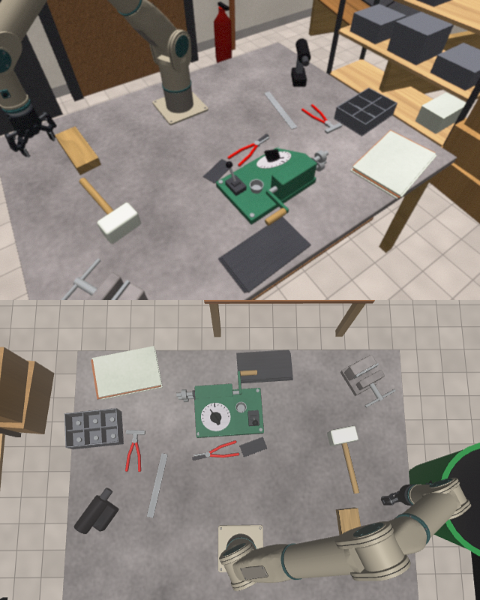

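The picture shows the roller ahead of the robot, dial around (287,155) in top and (363,207) in scene. I'll crop closer.

```bash
python3 - <<'E'
from h import *
t=ctrl.get_image('top');s=ctrl.get_image('scene')
a=cv2.resize(t['img'][100:200,240:373],(800,600),interpolation=cv2.INTER_CUBIC)
b=cv2.resize(s['img'][180:300,275:435],(800,600),interpolation=cv2.INTER_CUBIC)
save({'img':a},'top1.png');save({'img':b},'sc1.png')
E
```

```text
(no output)
```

View pics/top1.png

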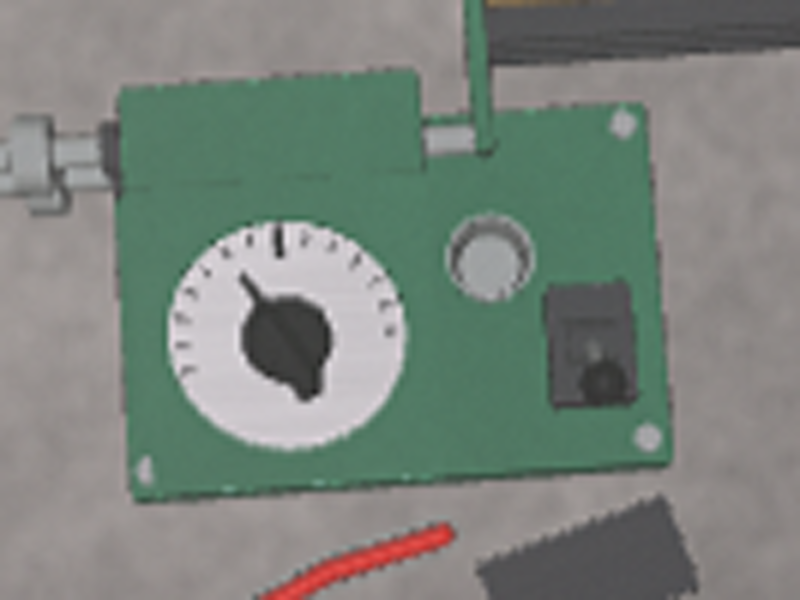

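View pics/sc1.png

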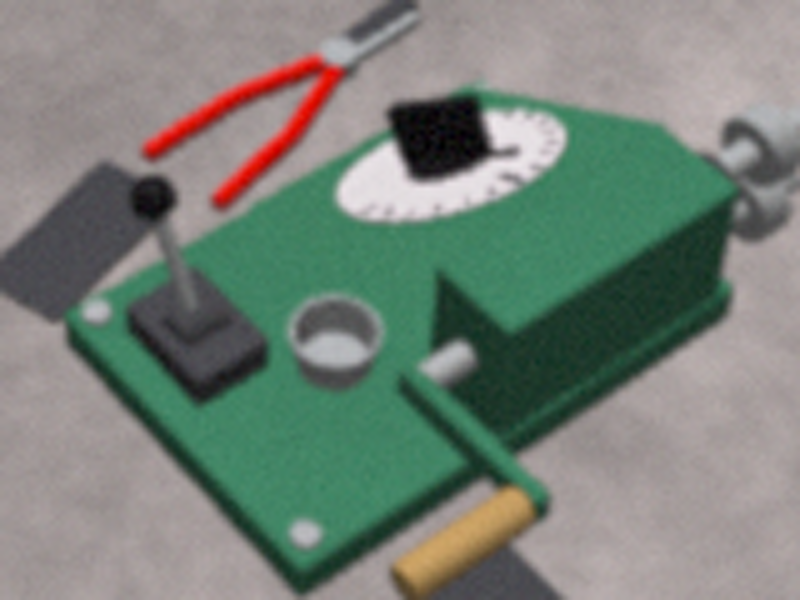

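The crops show the plate and block corners, dial centre (287,335), zero mark (279,241), pointer tip (243,277), ball (603,380) in the top crop. I'll fit the pose from them.

```bash
cat > fit.py <<'E'
from h import *
from scipy.optimize import least_squares
c,s=np.cos(np.pi/6),.5
up=np.array([c,0,s]);left=np.array([0,1,0]);n=np.array([-s,0,c]);D=np.array([-20,40,76.])
def tip(a,r=45,h=5.5): return D+r*(np.cos(a)*up+np.sin(a)*left)+h*n
def ball(l): a=l-.5; return np.array([-30+80*np.sin(a),-135,52+80*np.cos(a)])
def W(q,P):
    C,S=np.cos(q[2]),np.sin(q[2]);P=np.array(P);return np.array([q[0]+C*P[0]-S*P[1],q[1]+S*P[0]+C*P[1],P[2]])
E
python3 - <<'E'
from fit import *
t=ctrl.get_image('top');sc=ctrl.get_image('scene')
T=lambda u,v:np.array([240+u/6.015-.4,100+v/6-.4]); S=lambda u,v:np.array([275+u/5-.4,180+v/5-.4])
zm=lambda q:D+57*up+2*n
O=[(t,T(133,490),lambda q:(-100,140,30)),(t,T(670,463),lambda q:(-100,-180,30)),(t,T(647,104),lambda q:(120,-180,30)),
(t,T(120,92),lambda q:(120,125,122)),(t,T(415,72),lambda q:(120,-45,122)),(t,T(287,335),lambda q:D+2*n),(t,T(279,241),zm),(t,T(243,277),lambda q:tip(q[3])),(t,T(603,381),lambda q:ball(q[4])),
(sc,S(153,198),lambda q:ball(q[4])),(sc,S(68,316),lambda q:(-100,-180,30)),(sc,S(300,572),lambda q:(120,-180,30)),(sc,S(440,271),lambda q:(60,-45,122)),(sc,S(512,331),lambda q:(120,-45,122)),(sc,S(738,188),lambda q:(120,125,122)),(sc,S(451,165),lambda q:D+2*n),(sc,S(517,152),lambda q:tip(q[3])),(sc,S(513,180),zm)]
f=lambda q:np.concatenate([proj(p,W(q,P(q)))-uv for p,uv,P in O])
r=least_squares(f,[600,50,0.05,.6,.1],loss='soft_l1');q=r.x
print(q.round(3).tolist());print(r.fun.reshape(-1,2).round(1).tolist())
np.save('q.npy',q)
print('grip',W(q,D+28*n),'ball',W(q,ball(q[4])),'tin',)
st=ctrl.read_state();print(st['qpos'],st['clock'])
E
```

```text
[617.672, 72.867, 0.061, 0.501, 0.008]
[[-0.6, 1.1], [0.9, -0.4], [-0.1, -0.9], [-0.6, -1.4], [0.7, -1.2], [0.1, 0.2], [0.0, -0.2], [0.1, -0.5], [0.1, -0.0], [0.0, -0.1], [-1.6, -1.0], [0.2, -0.1], [-1.2, -1.6], [-0.2, 0.4], [1.3, -0.3], [-0.2, -0.4], [0.5, -0.2], [-0.2, -0.4]]
grip [581.28024992 110.70397883 100.24871131] ball [558.28579641 -66.04157876 122.504098  ] tin
[ 1.12019562  0.62841418  0.03849537  1.51740683 -0.02702766  0.99630567
 -0.01997436] 1.55
```

```bash
cat > plan.py <<'E'
from fit import *
from scipy.spatial.transform import Rotation as Ro
from scipy.linalg import logm,expm
q=np.load('q.npy')
Rw=Ro.from_euler('z',q[2]).as_matrix()
def cur():
    s=ctrl.read_state();T=np.eye(4);T[:3,:3]=Ro.from_euler('xyz',s['tool_rot']).as_matrix();T[:3,3]=s['eef_pos'];return T
def dialpose(a,h):   # TCP h mm out of face, tool x along pointer at angle a
    T=np.eye(4);x=np.cos(a)*up+np.sin(a)*left;z=-n
    T[:3,:3]=Rw@np.c_[x,np.cross(z,x),z];T[:3,3]=W(q,D+h*n);return T
def rows(A,B,N=None):
    M=np.linalg.inv(A)@B;L=np.real(logm(M));w=np.array([L[2,1],L[0,2],L[1,0]]);d=np.linalg.norm(M[:3,3])
    N=N or int(np.ceil(max(np.degrees(np.linalg.norm(w))/8,d/48,1)))
    E=np.real(expm(L/N));r=np.r_[np.degrees(w)/N/45,E[:3,3]/150]
    print(N,'x',r.round(3).tolist(),'d',d.round(1),'rot',np.degrees(w).round(1));return B
E
python3 - <<'E'
from plan import *
A=cur();B=A.copy();P=dialpose(q[3],105);B[:3,3]=P[:3,3]+[-20,0,60];print(P[:3,3])
rows(A,B);rows(B,P)
E
```

```text
[542.85290568 108.3398268  166.9326674 ]
16 x [-0.0, 0.0, -0.0, 0.219, -0.231, 0.002] d 763.5 rot [-0.  0. -0.]
4 x [-0.067, 0.153, -0.055, 0.012, 0.006, 0.106] d 63.2 rot [-12.   27.5  -9.9]
```

Emit:
{"op": "step_arm", "data": {
  "series": [
    [[0,0,0,0.219,-0.231,0,0],[0,0,0,0.219,-0.231,0,0],[0,0,0,0.219,-0.231,0,0],[0,0,0,0.219,-0.231,0,0],[0,0,0,0.219,-0.231,0,0],[0,0,0,0.219,-0.231,0,0],[0,0,0,0.219,-0.231,0,0],[0,0,0,0.219,-0.231,0,0]]
  ]
}}

```text
clock: 2.35
eef_pos: [384.1, -245.2, 231.7]
tool_rot: [3.141, -0.001, 0.385]
force: [0.7, 0.1, 0.0]
width: 85.5
gripper_force: 0.0
```

Emit:
{"op": "step_arm", "data": {
  "series": [
    [[0,0,0,0.219,-0.231,0,0],[0,0,0,0.219,-0.231,0,0],[0,0,0,0.219,-0.231,0,0],[0,0,0,0.219,-0.231,0,0],[0,0,0,0.219,-0.231,0,0],[0,0,0,0.219,-0.231,0,0],[0,0,0,0.219,-0.231,0,0],[0,0,0,0.219,-0.231,0,0]]
  ]
}}

```text
clock: 3.15
eef_pos: [523.7, 110.6, 231.6]
tool_rot: [3.141, -0.001, 0.385]
force: [1.4, -1.1, 0.2]
width: 85.6
gripper_force: 0.0
```

Emit:
{"op": "step_arm", "data": {
  "series": [
    [[-0.067,0.153,-0.055,0.012,0.006,0.106,0],[-0.067,0.153,-0.055,0.012,0.006,0.106,0],[-0.067,0.153,-0.055,0.012,0.006,0.106,0],[-0.067,0.153,-0.055,0.012,0.006,0.106,0],[0,0,0,0,0,0,0],[0,0,0,0,0,0,0]]
  ]
}}

```text
clock: 3.75
eef_pos: [536.1, 87.2, 191.7]
tool_rot: [2.94, -0.265, 0.5]
force: [0.4, 1.1, 0.4]
width: 85.4
gripper_force: 0.0
```

```bash
python3 - <<'E'
from plan import *
rows(cur(),dialpose(q[3],105))
p=ctrl.get_image('wrist');
for k in ['dial_grip','pointer_tip','zero_mark','tin']: print(k,[(np.round(x['centre'],1).tolist(),round(x['score'],2)) for x in ctrl.recognise(p,k)[:2]])
print([proj(p,W(q,x)).round(1).tolist() for x in (D+42*n,tip(q[3]),D+57*up+2*n)])
save(p,'w1.png');print(ctrl.read_state()['clock'])
import pickle;pickle.dump(p,open('w1.pkl','wb'))
E
```

```text
2 x [-0.016, 0.134, -0.044, 0.027, -0.069, 0.083] d 33.2 rot [-1.4 12.1 -4. ]
dial_grip [([294.4, 157.2], 0.78)]
pointer_tip [([293.7, 161.4], 0.71)]
zero_mark [([350.1, 134.4], 0.65)]
tin [([429.7, 169.7], 0.57)]
[[290.1, 176.0], [287.9, 99.8], [324.8, 89.3]]
4.0
```

View pics/w1.png

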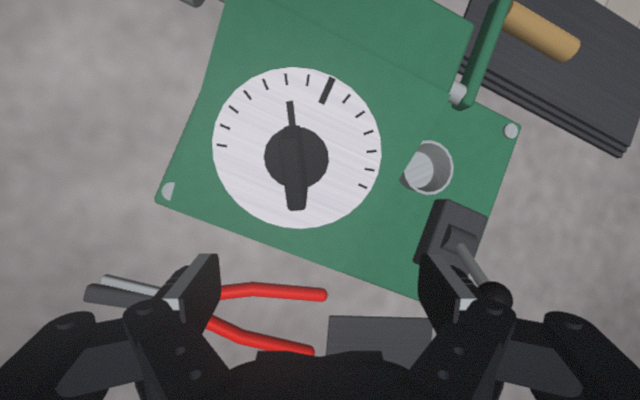

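The wrist view shows the dial centred at (297,148), the pointer tip at (291,102) and the zero mark at (327,91). All are within 3 px of prediction, so I'll finish aligning.

Emit:
{"op": "step_arm", "data": {
  "series": [
    [[-0.008,0.067,-0.022,0.014,-0.035,0.041,0],[-0.008,0.067,-0.022,0.014,-0.035,0.041,0],[-0.008,0.067,-0.022,0.014,-0.035,0.041,0],[-0.008,0.067,-0.022,0.014,-0.035,0.041,0],[0,0,0,0,0,0,0],[0,0,0,0,0,0,0]]
  ]
}}

```text
clock: 4.6
eef_pos: [533.4, 90.1, 169.1]
tool_rot: [2.891, -0.342, 0.569]
force: [0.9, -0.3, 0.6]
width: 85.5
gripper_force: 0.0
```

```bash
python3 - <<'E'
from plan import *
rows(cur(),dialpose(q[3],105))
p=ctrl.get_image('wrist');
# plate ellipse
im=p['img'];hsv=cv2.cvtColor(im,cv2.COLOR_RGB2HSV);m=((hsv[...,1]<45)&(hsv[...,2]>165)).astype(np.uint8)
cs,_=cv2.findContours(m,0,2);c0=max(cs,key=cv2.contourArea);print(cv2.contourArea(c0),cv2.fitEllipse(cv2.convexHull(c0)))
print([proj(p,W(q,x)).round(1).tolist() for x in (D+2*n,tip(q[3]),D+57*up+2*n,D+42*n,D+42*n+28*(up*np.cos(q[3])+left*np.sin(q[3])),D+42*n-28*(up*np.cos(q[3])+left*np.sin(q[3])))])
save(p,'w2.png');print(ctrl.read_state()['clock'])
import pickle;pickle.dump(p,open('w2.pkl','wb'))
E
```

```text
1 x [0.002, 0.154, -0.027, 0.107, -0.08, 0.035] d 20.7 rot [ 0.1  7.  -1.2]
24447.5 ((303.28851318359375, 154.12777709960938), (174.3211212158203, 180.53854370117188), 105.95523071289062)
[[302.0, 162.3], [299.2, 101.0], [338.4, 92.2], [299.2, 179.5], [297.3, 136.2], [301.0, 218.6]]
4.65
```

View pics/w2.png

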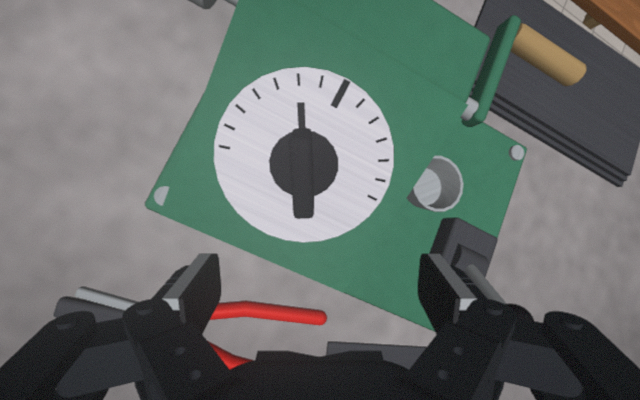

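The wrist view shows the disc at (303,163), the tip at (301,103) and the mark at (341,94), offset about 2 px from prediction. The arm fell short of the requested tilt, so I'm checking the joints.

```bash
python3 - <<'E'
from plan import *
import pickle;p=pickle.load(open('w2.pkl','rb'))
O=[((341,94),D+57*up+2*n),((303.5,163.5),D+7*n)]
f=lambda v:np.r_[np.concatenate([proj(p,W([v[0],v[1],q[2]],P))-u for u,P in O]),proj(p,W([v[0],v[1],q[2]],tip(v[2])))-(301,103)]
r=least_squares(f,q[[0,1,3]]);print(r.x,r.fun.round(1));q[0],q[1],q[3]=r.x;np.save('q.npy',q)
s=ctrl.read_state();print(np.round(s['qpos'],3))
rows(cur(),dialpose(q[3],105))
E
```

```text
[6.17887162e+02 7.10743081e+01 5.10880888e-01] [-0.3 -0.7  0.4  1.6 -0.  -0.9]
[-0.052  0.478 -0.373  2.257  1.466  0.345 -2.79 ]
1 x [0.003, 0.154, -0.039, 0.1, -0.071, 0.037] d 19.2 rot [ 0.1  6.9 -1.8]
```

```bash
cat > fk.py <<'E'
from plan import *
import itertools
E_=lambda a,t:Ro.from_euler(a,t).as_matrix()
def fk(qq,sg,v):
    phi,th0,h,L1,a1,L2,a2,L3=v
    R=E_('z',th0+sg[0]*qq[0]);p=np.array([0,0,h])
    R=R@E_('y',qq[1]);R=R@E_('z',sg[1]*qq[2]);p=p+R@[a1,0,L1]
    R=R@E_('y',qq[3]);p=p+R@[a2,0,L2];R=R@E_('z',sg[2]*qq[4])
    R=R@E_('y',qq[5]);R=R@E_('z',sg[3]*qq[6]);p=p+R@[0,0,L3];return p,R@E_('z',phi)
E
python3 - <<'E'
from fk import *
s=ctrl.read_state()
S=[([1.12,.628,.038,1.517,-.027,.996,-.02],[244.0,-602.5,231.3],[-3.1397,0,.3848]),(s['qpos'],s['eef_pos'],s['tool_rot'])]
best=[]
for sg in itertools.product([1,-1],repeat=4):
  for ph in (0,1.57,3.14,-1.57):
    def f(v):
        o=[]
        for a,b,c in S:
            p,R=fk(a,sg,v);o+=list((p-b)/100)+list((R-E_('xyz',c)).ravel())
        return np.array(o+[(v[4])/1000,v[6]/1000])
    r=least_squares(f,[ph,0,300,400,0,400,0,250]);best.append((r.cost,sg,r.x.round(2).tolist()))
best.sort(key=lambda x:x[0])
for b in best[:5]:print(b)
E
```

```text
(np.float64(0.00039608236712300633), (-1, -1, -1, -1), [1.53, -0.04, 337.75, 565.44, -9.81, 386.59, -1.49, 361.35])
(np.float64(0.00039608236712325207), (-1, -1, -1, -1), [1.53, -0.04, 337.75, 565.44, -9.81, 386.59, -1.49, 361.35])
(np.float64(0.00039608236712327977), (-1, -1, -1, -1), [1.53, -0.04, 337.75, 565.44, -9.81, 386.59, -1.49, 361.35])
(np.float64(0.000396082367123422), (-1, -1, -1, -1), [1.53, -0.04, 337.75, 565.44, -9.81, 386.59, -1.49, 361.35])
(np.float64(0.2713927778048647), (-1, -1, -1, 1), [1.2, -0.05, 320.19, 567.21, -7.43, 380.49, -5.56, 350.55])
```

```bash
cat >> fk.py <<'E'
V=[1.53,-.04,337.75,565.44,-9.81,386.59,-1.49,361.35];SG=(-1,)*4
lo=np.array([-3.06,-.37,-1.25,.18,-1.1,.23,-2.94]);hi=np.array([3.06,2.12,1.32,2.47,4.24,1.98,2.94])
def err(a,T):
    p,R=fk(a,SG,V);return np.r_[(p-T[:3,3])/300,Ro.from_matrix(R.T@T[:3,:3]).as_rotvec()]
def ik(T,x0,reg=.02,m=.03):
    x0=np.clip(x0,lo+m+1e-6,hi-m-1e-6)
    r=least_squares(lambda a:np.r_[err(a,T),reg*(a-x0)*.1],x0,bounds=(lo+m,hi-m));return r.x,np.linalg.norm(err(r.x,T))
E
python3 - <<'E'
from fk import *
rng=np.random.default_rng(0);q0=np.array(ctrl.read_state()['qpos'])
for fl in (0,np.pi):
  T=dialpose(q[3],12);
  def F(T):
    T=T.copy();T[:3,:3]=T[:3,:3]@E_('z',fl);return T
  res=[]
  for i in range(40):
    x,e=ik(F(dialpose(q[3],12)),lo+(hi-lo)*rng.random(7))
    if e<.01:
      x2,e2=ik(F(dialpose(0,12)),x);x3,e3=ik(F(dialpose(q[3],105)),x)
      m=min(np.min(np.r_[y-lo,hi-y]) for y in(x,x2,x3))
      res.append((e2+e3<.03,m,x.round(2).tolist(),x2.round(2).tolist(),x3.round(2).tolist(),round(e2,3),round(e3,3),round(np.abs(x3-q0).max(),2)))
  res.sort(key=lambda z:(-z[0],-z[1]));print(fl,len(res))
  for z in res[:4]:print(z)
E
```

```text
Traceback (most recent call last):
TypeError: The numpy boolean negative, the `-` operator, is not supported, use the `~` operator or the logical_not function instead.
```

```bash
cat > s.py <<'E'
from fk import *
rng=np.random.default_rng(0);q0=np.array(ctrl.read_state()['qpos'])
for fl in (0,np.pi):
  def F(T):
    T=T.copy();T[:3,:3]=T[:3,:3]@E_('z',fl);return T
  res=[]
  for i in range(40):
    x,e=ik(F(dialpose(q[3],12)),lo+(hi-lo)*rng.random(7))
    if e<.01:
      x2,e2=ik(F(dialpose(0,12)),x);x3,e3=ik(F(dialpose(q[3],105)),x)
      m=min(np.min(np.r_[y-lo,hi-y]) for y in(x,x2,x3))
      res.append((int(e2+e3<.03),m,x.round(2).tolist(),x2.round(2).tolist(),x3.round(2).tolist(),round(e2,3),round(e3,3),round(np.abs(x3-q0).max(),2)))
  res.sort(key=lambda z:(-z[0],-z[1]));print(fl,len(res))
  for z in res[:4]:print(z)
E
python3 s.py
```

```text
0 16
(1, np.float64(0.0768110912200036), [-0.01, 0.72, -0.39, 2.28, 2.38, 0.48, 2.69], [0.08, 0.75, -0.53, 2.28, 2.26, 0.56, 2.32], [-0.09, 0.49, -0.29, 2.34, 2.23, 0.31, 2.78], np.float64(0.0), np.float64(0.0), np.float64(5.57))
(1, np.float64(0.0765355063098955), [-0.01, 0.72, -0.39, 2.28, 2.38, 0.48, 2.69], [0.08, 0.75, -0.53, 2.28, 2.26, 0.56, 2.32], [-0.09, 0.49, -0.29, 2.34, 2.23, 0.31, 2.78], np.float64(0.0), np.float64(0.0), np.float64(5.57))
(1, np.float64(0.030000077938559383), [-0.09, 0.71, -0.28, 2.28, 2.49, 0.44, 2.56], [0.01, 0.73, -0.42, 2.28, 2.35, 0.5, 2.21], [-0.18, 0.48, -0.17, 2.34, 2.37, 0.26, 2.63], np.float64(0.0), np.float64(0.0), np.float64(5.42))
(1, np.float64(0.030000063545026906), [-0.26, 0.69, -0.03, 2.28, 2.85, 0.36, 2.17], [-0.17, 0.7, -0.15, 2.28, 2.65, 0.39, 1.87], [-0.18, 0.48, -0.17, 2.34, 2.38, 0.26, 2.63], np.float64(0.0), np.float64(0.0), np.float64(5.42))
3.141592653589793 26
(1, np.float64(0.12987492045061222), [0.22, 0.83, -0.77, 2.28, 2.12, 0.71, -0.13], [0.28, 0.88, -0.89, 2.28, 2.07, 0.8, -0.57], [0.24, 0.59, -0.8, 2.34, 1.91, 0.57, -0.02], np.float64(0.0), np.float64(0.0), np.float64(2.77))
(1, np.float64(0.12987414171514766), [0.17, 0.8, -0.69, 2.28, 2.16, 0.66, -0.19], [0.24, 0.85, -0.82, 2.28, 2.1, 0.74, -0.61], [0.18, 0.56, -0.69, 2.34, 1.96, 0.5, -0.07], np.float64(0.0), np.float64(0.0), np.float64(2.72))
(1, np.float64(0.12987344888320296), [0.12, 0.78, -0.61, 2.28, 2.21, 0.61, -0.25], [0.2, 0.82, -0.74, 2.28, 2.13, 0.69, -0.66], [0.11, 0.53, -0.58, 2.34, 2.01, 0.44, -0.13], np.float64(0.0), np.float64(0.0), np.float64(2.66))
(1, np.float64(0.11516928918749694), [0.03, 0.74, -0.46, 2.28, 2.32, 0.52, -0.38], [0.12, 0.77, -0.6, 2.28, 2.22, 0.6, -0.77], [-0.03, 0.5, -0.38, 2.34, 2.15, 0.35, -0.27], np.float64(0.0), np.float64(0.0), np.float64(2.52))
```

Emit:
{"op": "step_arm", "data": {
  "series": [
    [[0,0,-0.182,0,0,0,0],[0,0,-0.182,0,0,0,0],[0,0,-0.182,0,0,0,0],[0,0,-0.182,0,0,0,0],[0,0,-0.182,0,0,0,0],[0,0,-0.182,0,0,0,0],[0,0,-0.182,0,0,0,0],[0,0,-0.182,0,0,0,0],[0,0,-0.182,0,0,0,0],[0,0,-0.182,0,0,0,0],[0,0,-0.182,0,0,0,0],[0,0,0,0,0,0,0]]
  ]
}}

```text
clock: 5.85
eef_pos: [533.8, 91.3, 169.7]
tool_rot: [2.788, 0.238, 2.058]
force: [-0.5, 0.4, 0.5]
width: 85.5
gripper_force: 0.0
```

```bash
cat >> fk.py <<'E'
def flip(T):
    T=T.copy();T[:3,:3]=T[:3,:3]@E_('z',np.pi);return T
E
python3 - <<'E'
from fk import *
s=ctrl.read_state();print(np.round(s['qpos'],2))
p,R=fk(s['qpos'],SG,V);print(p-s['eef_pos'])
rows(cur(),flip(dialpose(q[3],105)))
E
```

```text
[-0.02  0.48 -0.42  2.26  1.47  0.37 -1.22]
[-0.07911946  2.19881421  0.44644741]
12 x [-0.01, -0.01, -0.169, -0.001, 0.01, 0.003] d 18.1 rot [ -5.5  -5.3 -91.4]
```

Emit:
{"op": "step_arm", "data": {
  "series": [
    [[-0.01,-0.01,-0.169,-0.001,0.01,0.003,0],[-0.01,-0.01,-0.169,-0.001,0.01,0.003,0],[-0.01,-0.01,-0.169,-0.001,0.01,0.003,0],[-0.01,-0.01,-0.169,-0.001,0.01,0.003,0],[-0.01,-0.01,-0.169,-0.001,0.01,0.003,0],[-0.01,-0.01,-0.169,-0.001,0.01,0.003,0],[-0.01,-0.01,-0.169,-0.001,0.01,0.003,0],[-0.01,-0.01,-0.169,-0.001,0.01,0.003,0],[-0.01,-0.01,-0.169,-0.001,0.01,0.003,0],[-0.01,-0.01,-0.169,-0.001,0.01,0.003,0],[-0.01,-0.01,-0.169,-0.001,0.01,0.003,0],[-0.01,-0.01,-0.169,-0.001,0.01,0.003,0]]
  ]
}}

```text
clock: 7.05
eef_pos: [541.9, 106.0, 167.3]
tool_rot: [-2.865, 0.451, -2.507]
force: [0.2, 0.6, 0.8]
width: 85.3
gripper_force: 0.0
```

```bash
python3 - <<'E'
from fk import *
s=ctrl.read_state();print(np.round(s['qpos'],2))
a=rows(cur(),flip(dialpose(q[3],105)));rows(a,flip(dialpose(q[3],12)))
E
```

```text
[-0.08  0.49 -0.34  2.33  2.1   0.35 -0.25]
1 x [-0.002, -0.0, -0.001, -0.007, -0.0, 0.006] d 1.4 rot [-0.1 -0.  -0. ]
2 x [0.0, -0.0, 0.0, 0.0, 0.0, 0.31] d 93.0 rot [ 0. -0.  0.]
```

Emit:
{"op": "step_arm", "data": {
  "series": [
    [[0,0,0,-0.007,0,0.106,0],[0,0,0,0,0,0.1,0],[0,0,0,0,0,0.1,0],[0,0,0,0,0,0.1,0],[0,0,0,0,0,0.1,0],[0,0,0,0,0,0.06,0],[0,0,0,0,0,0.04,0],[0,0,0,0,0,0,0],[0,0,0,0,0,0,0]]
  ]
}}

```text
clock: 7.95
eef_pos: [587.6, 109.7, 89.1]
tool_rot: [-2.867, 0.452, -2.509]
force: [-0.3, 0.1, 1.0]
width: 85.4
gripper_force: 0.0
```

```bash
python3 - <<'E'
from fk import *
s=ctrl.read_state();print(np.round(s['qpos'],2))
rows(cur(),flip(dialpose(q[3],12)))
p=ctrl.get_image('wrist');save(p,'w3.png');print([proj(p,W(q,x)).round(1).tolist() for x in (D+42*n,D+2*n,D+57*up+2*n,tip(q[3]))])
E
```

```text
[-0.01  0.72 -0.43  2.27  2.27  0.5  -0.36]
1 x [-0.001, 0.0, -0.003, -0.0, -0.003, 0.022] d 3.3 rot [-0.   0.  -0.2]
[[318.5, 289.8], [318.6, 248.1], [267.8, 332.1], [318.7, 328.8]]
```

View pics/w3.png

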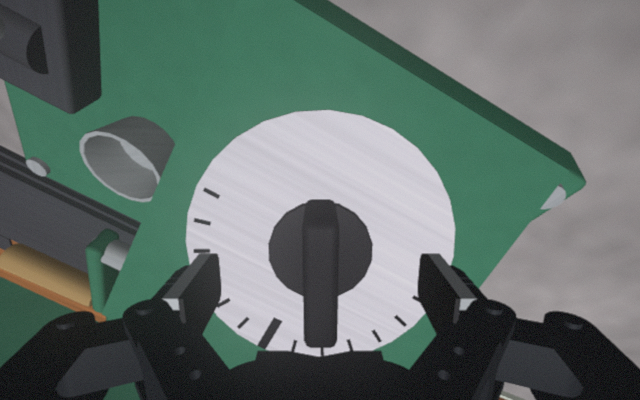

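The bar sits centred between the pads at column 320, vertical in the view, with the zero mark at (270,332) as predicted. I'll close now.

Emit:
{"op": "step_arm", "data": {
  "series": [
    [[0,0,0,0,0,0.01,0.3],[0,0,0,0,0,0.01,0.5],[0,0,0,0,0,0,0.7],[0,0,0,0,0,0,1],[0,0,0,0,0,0,1],[0,0,0,0,0,0,1],[0,0,0,0,0,0,1],[0,0,0,0,0,0,1]]
  ]
}}

```text
clock: 8.8
eef_pos: [588.9, 110.1, 86.3]
tool_rot: [-2.868, 0.452, -2.508]
force: [-3.8, 0.7, 3.3]
width: 13.2
gripper_force: 59.2
```

```bash
python3 - <<'E'
from fk import *
s=ctrl.read_state();print(np.round(s['qpos'],2),s['width'],s['gripper_force'],s['torque'])
c=cur();x=Rw.T@c[:3,0]*-1;print('bar angle',np.arctan2(x@left,x@up))
rows(c,flip(dialpose(0,12)))
E
```

```text
[-0.01  0.73 -0.43  2.26  2.28  0.51 -0.36] 13.17892894617651 59.162312150001526 [0.06251875 0.61888237 0.00725818]
bar angle 0.5088088074343625
4 x [0.0, 0.0, 0.162, -0.0, -0.001, 0.0] d 0.9 rot [ 0.   0.  29.2]
```

Emit:
{"op": "step_arm", "data": {
  "series": [
    [[0,0,0.1,0,0,0,1],[0,0,0.1,0,0,0,1],[0,0,0.1,0,0,0,1],[0,0,0.1,0,0,0,1],[0,0,0.1,0,0,0,1],[0,0,0.1,0,0,0,1],[0,0,0.048,0,0,0,1],[0,0,0,0,0,0,1],[0,0,0,0,0,0,1]]
  ]
}}

```text
clock: 9.7
eef_pos: [588.8, 110.2, 86.2]
tool_rot: [3.141, 0.524, -3.08]
force: [-3.2, 3.1, 5.0]
width: 13.1
gripper_force: 59.6
```

```bash
python3 - <<'E'
from fk import *
s=ctrl.read_state();print(np.round(s['qpos'],2),s['width'],s['gripper_force'],s['torque'])
c=cur();x=Rw.T@c[:3,0]*-1;print('bar angle',np.arctan2(x@left,x@up))
rows(c,flip(dialpose(0,12)))
E
```

```text
[ 0.09  0.76 -0.58  2.26  2.17  0.59 -0.73] 13.109908695788514 59.595603346824646 [0.21891404 0.71688531 0.06211283]
bar angle 0.0004229304778215272
1 x [0.001, 0.0, 0.001, -0.004, -0.006, 0.001] d 1.1 rot [0. 0. 0.]
```

Emit:
{"op": "step_arm", "data": {
  "series": [
    [[0,0,0,0,0,0,0.6],[0,0,0,0,0,0,0.3],[0,0,0,0,0,0,0],[0,0,0,0,0,0,0],[0,0,0,0,0,0,0],[0,0,0,0,0,-0.1,0],[0,0,0,0,0,-0.2,0],[0,0,0,0,0,-0.2,0],[0,0,0,0,0,-0.2,0],[0,0,0,0,0,0,0],[0,0,0,0,0,0,0]]
  ]
}}

```text
clock: 10.8
eef_pos: [537.2, 106.6, 177.9]
tool_rot: [-3.141, 0.526, -3.08]
force: [0.6, -0.4, 0.4]
width: 85.8
gripper_force: 0.0
```

```bash
python3 - <<'E'
from fk import *
s=ctrl.read_state();print(np.round(s['qpos'],2),s['eef_pos'])
p=ctrl.get_image('wrist');t=ctrl.get_image('top');a=p['img'].copy()
a[:150,:190]=cv2.resize(t['img'][130:190,260:336],(190,150),interpolation=cv2.INTER_CUBIC);save({'img':a},'w4.png')
import pickle;pickle.dump(p,open('w4.pkl','wb'))
print([proj(p,W(q,x)).round(1).tolist() for x in (D+42*n,D+2*n,D+57*up+2*n,tip(0))])
E
```

```text
[ 0.05  0.49 -0.52  2.33  1.93  0.42 -0.59] [537.20875914 106.55949923 177.90798369]
[[319.0, 209.9], [319.0, 195.0], [318.9, 259.9], [318.9, 248.6]]
```

View pics/w4.png

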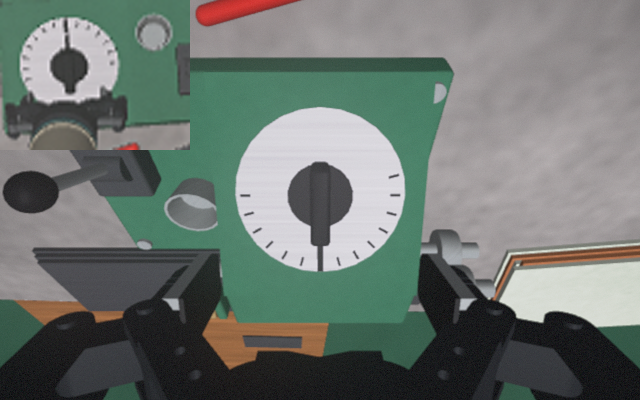

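The wrist view shows the pointer at column ~320 running into the zero mark at (320,262), with ticks symmetric on both sides. I'll measure that in sub-pixels and plan the lever move.

```bash
python3 - <<'E'
from fk import *
import pickle;p=pickle.load(open('w4.pkl','rb'));g=p['img'].mean(2)
for r in range(244,274,2):
    w=np.clip(150-g[r,308:333],0,None);print(r,round((w*np.arange(308,333)).sum()/max(w.sum(),1),2),round(w.sum()/130,1),end=' | ')
r=slice(182,206)
for r in (185,):pass
print()
for l in (q[4],.5,1.0):print('ball',W(q,ball(l)).round(1))
print('lever mid',W(q,ball(q[4])*.5+np.array([-30,-135,52])*.5))
E
```

```text
244 319.97 10.3 | 246 319.71 3.1 | 248 319.8 2.8 | 250 319.8 2.8 | 252 319.78 2.9 | 254 319.76 2.9 | 256 319.78 2.9 | 258 319.82 2.9 | 260 319.89 2.8 | 262 319.91 2.8 | 264 319.89 2.8 | 266 319.89 2.8 | 268 319.89 2.9 | 270 319.9 2.7 | 272 320.05 7.9 | 
ball [558.5 -67.8 122.5]
ball [596.2 -65.5 132. ]
ball [634.5 -63.2 122.2]
lever mid [577.36713561 -66.67383994  87.252049  ]
```

```bash
cat >> fk.py <<'E'
def push(x,z,y=-135,tilt=0,yaw=np.pi):
    T=np.eye(4);T[:3,:3]=Rw@E_('z',yaw)@E_('x',np.pi)@E_('y',tilt);T[:3,3]=W(q,(x,y,z));return T
E
python3 - <<'E'
from fk import *
x=np.array(ctrl.read_state()['qpos']);c=cur();print(x.round(2))
A=push(-125,195);M=np.linalg.inv(c)@A;L=np.real(logm(M))
Ts=[c@np.real(expm(L*k/10)) for k in range(1,11)]+[push(-125,150),push(-125,108),push(-60,108),push(-14,108)]
for k,T in enumerate(Ts):
    x,e=ik(T,x);print(k,T[:3,3].round(),x.round(2),round(e,3))
rows(c,A);rows(c,A,14)
E
```

```text
[ 0.05  0.49 -0.52  2.33  1.93  0.42 -0.59]
0 [533.  89. 177.] [ 0.07  0.46 -0.45  2.32  1.82  0.29 -0.42] 0.0
1 [529.  71. 178.] [ 0.16  0.46 -0.5   2.28  1.5   0.28 -0.05] 0.0
2 [525.  53. 179.] [ 0.31  0.48 -0.65  2.25  1.24  0.35  0.24] 0.0
3 [522.  35. 181.] [ 0.42  0.51 -0.77  2.21  1.08  0.43  0.43] 0.0
4 [518.  17. 183.] [ 0.51  0.54 -0.85  2.17  0.97  0.52  0.58] 0.0
5 [514.  -0. 185.] [ 0.58  0.57 -0.91  2.13  0.89  0.6   0.69] 0.0
6 [511. -18. 187.] [ 0.63  0.59 -0.95  2.08  0.83  0.69  0.79] 0.0
7 [508. -36. 189.] [ 0.67  0.62 -0.98  2.04  0.78  0.77  0.87] 0.0
8 [504. -54. 192.] [ 0.7   0.64 -0.99  1.99  0.74  0.85  0.94] 0.0
9 [501. -71. 195.] [ 0.72  0.66 -1.    1.94  0.7   0.93  1.  ] 0.0
10 [501. -71. 150.] [ 0.68  0.72 -0.93  1.99  0.79  0.85  0.93] 0.0
11 [501. -71. 108.] [ 0.64  0.77 -0.87  2.02  0.87  0.77  0.86] 0.0
12 [566. -67. 108.] [ 0.58  0.84 -0.87  1.85  0.84  0.87  0.92] 0.0
13 [612. -65. 108.] [ 0.54  0.89 -0.87  1.73  0.83  0.93  0.96] 0.0
4 x [-0.0, 0.167, -0.0, 0.064, -0.292, -0.055] d 182.2 rot [-0.  30.  -0.1]
14 x [-0.0, 0.048, -0.0, 0.019, -0.083, -0.015] d 182.2 rot [-0.  30.  -0.1]
```

Emit:
{"op": "step_arm", "data": {
  "series": [
    [[0,0.048,0,0.019,-0.083,-0.015,0],[0,0.048,0,0.019,-0.083,-0.015,0],[0,0.048,0,0.019,-0.083,-0.015,0],[0,0.048,0,0.019,-0.083,-0.015,0.5],[0,0.048,0,0.019,-0.083,-0.015,1],[0,0.048,0,0.019,-0.083,-0.015,1],[0,0.048,0,0.019,-0.083,-0.015,1],[0,0.048,0,0.019,-0.083,-0.015,1],[0,0.048,0,0.019,-0.083,-0.015,1],[0,0.048,0,0.019,-0.083,-0.015,1],[0,0.048,0,0.019,-0.083,-0.015,1],[0,0.048,0,0.019,-0.083,-0.015,1]]
  ]
}}

```text
clock: 12.1
eef_pos: [505.9, -41.3, 190.0]
tool_rot: [-3.14, 0.084, -3.083]
force: [-0.0, -0.1, 0.1]
width: -0.2
gripper_force: 0.0
```

```bash
python3 - <<'E'
from fk import *
print(np.round(ctrl.read_state()['qpos'],2))
a=rows(cur(),push(-125,195));rows(a,push(-125,108))
E
```

```text
[ 0.59  0.56 -0.83  2.02  0.64  0.74  1.01]
1 x [-0.002, 0.107, -0.003, 0.039, -0.198, -0.037] d 30.8 rot [-0.1  4.8 -0.2]
2 x [-0.0, 0.0, 0.0, -0.0, -0.0, 0.29] d 87.0 rot [-0.  0.  0.]
```

Emit:
{"op": "step_arm", "data": {
  "series": [
    [[0,0.053,0,0.02,-0.1,-0.018,1],[0,0.053,0,0.02,-0.1,-0.018,1],[0,0,0,0,0,0.16,1],[0,0,0,0,0,0.16,1],[0,0,0,0,0,0.16,1],[0,0,0,0,0,0.1,1],[0,0,0,0,0,0,1],[0,0,0,0,0,0,1]]
  ]
}}

```text
clock: 12.9
eef_pos: [502.4, -70.7, 109.1]
tool_rot: [-3.139, 0.004, -3.082]
force: [0.1, 0.6, -0.3]
width: 0.2
gripper_force: 0.0
```

```bash
python3 - <<'E'
from fk import *
print(np.round(ctrl.read_state()['qpos'],2))
c=cur();rows(c,push(-125,108));rows(c,push(-30,108),10);rows(push(-30,108),push(-14,108))
E
```

```text
[ 0.55  0.71 -0.72  2.01  0.75  0.69  0.98]
1 x [-0.003, 0.006, -0.002, 0.007, -0.004, 0.008] d 1.7 rot [-0.1  0.2 -0.1]
10 x [-0.0, 0.001, -0.0, -0.063, -0.0, 0.001] d 93.9 rot [-0.1  0.2 -0.1]
1 x [-0.0, 0.0, 0.0, -0.107, 0.0, 0.0] d 16.0 rot [-0.  0.  0.]
```

Emit:
{"op": "step_arm", "data": {
  "series": [
    [[0,0,0,-0.063,0,0,1],[0,0,0,-0.063,0,0,1],[0,0,0,-0.063,0,0,1],[0,0,0,-0.063,0,0,1],[0,0,0,-0.063,0,0,1],[0,0,0,-0.063,0,0,1],[0,0,0,-0.063,0,0,1],[0,0,0,-0.063,0,0,1],[0,0,0,-0.063,0,0,1],[0,0,0,-0.06,0,0,1],[0,0,0,0,0,0,1]]
  ]
}}

```text
clock: 14.0
eef_pos: [597.8, -65.1, 109.8]
tool_rot: [-3.139, 0.007, -3.082]
force: [-0.5, 0.4, -1.0]
width: 0.1
gripper_force: 0.0
```

Emit:
{"op": "step_arm", "data": {
  "series": [
    [[0,0,0,-0.03,0,0,1],[0,0,0,-0.03,0,0,1],[0,0,0,-0.02,0,0,1],[0,0,0,0,0,0,1]]
  ]
}}

```text
clock: 14.4
eef_pos: [608.6, -64.6, 109.9]
tool_rot: [-3.139, 0.006, -3.082]
force: [-0.1, 0.2, 0.2]
width: 0.2
gripper_force: 0.0
```

Emit:
{"op": "step_arm", "data": {
  "series": [
    [[0,0,0,-0.014,0,0,1],[0,0,0,-0.014,0,0,1],[0,0,0,0,0,0,1]]
  ]
}}

```text
clock: 14.7
eef_pos: [610.7, -64.5, 109.7]
tool_rot: [-3.138, 0.001, -3.082]
force: [-5.4, 0.5, 2.7]
width: -0.2
gripper_force: 2.5
```

```bash
python3 - <<'E'
from fk import *
s=ctrl.read_state();print(s['force'],s['eef_pos'])
p=ctrl.get_image('scene');t=ctrl.get_image('top');r=lambda i:cv2.resize(i,(400,400),interpolation=cv2.INTER_CUBIC)
save({'img':np.hstack([r(p['img'][200:280,275:355]),r(t['img'][120:180,300:360])])},'l1.png')
for l in (0.8,.9,1): print([((proj(p,W(q,ball(l)))-[275,200])*5).round().tolist(),((proj(t,W(q,ball(l)))-[300,120])*6.667).round().tolist()])
E
```

```text
[-5.41263363  0.52474695  2.67322283] [610.66713971 -64.51387743 109.69547887]
[[217.0, 157.0], [262.0, 164.0]]
[[226.0, 170.0], [260.0, 151.0]]
[[234.0, 182.0], [259.0, 138.0]]
```

View pics/l1.png

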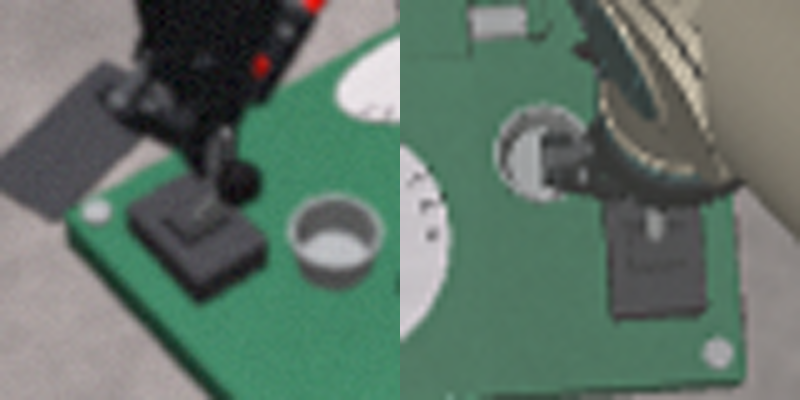

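The ball is at (240,182) in the left crop, against a predicted (234,182) for fully locked, and contact force is rising: it is at its stop. One slight press more, then back off and up.

Emit:
{"op": "step_arm", "data": {
  "series": [
    [[0,0,0,-0.013,0,0,1],[0,0,0,-0.007,0,0,1],[0,0,0,0,0,0,1]]
  ]
}}

```text
clock: 15.1
eef_pos: [610.9, -64.6, 109.6]
tool_rot: [-3.137, -0.004, -3.082]
force: [-11.7, -0.6, 8.0]
width: -0.0
gripper_force: 6.0
```

Emit:
{"op": "step_arm", "data": {
  "series": [
    [[0,0,0,0.1,0,0,1],[0,0,0,0.2,0,0,1],[0,0,0,0.2,0,0,1],[0,0,0,0.2,0,-0.1,1],[0,0,0,0,0,-0.2,1],[0,0,0,0,0.2,-0.2,1],[0,0,0,0,0.2,-0.2,1],[0,0,0,0,0.2,0,1],[0,0,0,0,0.2,0,1],[0,0,0,0,0.2,0,1],[0,0,0,0,0,0,1]]
  ]
}}

```text
clock: 16.2
eef_pos: [501.6, 85.2, 215.3]
tool_rot: [3.14, 0.009, -3.075]
force: [0.1, -0.5, 0.6]
width: 0.2
gripper_force: 0.0
```

```bash
python3 - <<'E'
from fk import *
p=ctrl.get_image('scene');t=ctrl.get_image('top')
r=lambda i:cv2.resize(i,(400,400),interpolation=cv2.INTER_CUBIC)
save({'img':np.hstack([r(p['img'][180:280,275:375]),r(t['img'][110:190,270:350])])},'l2.png')
print(((proj(p,W(q,ball(1)))-[275,180])*4).round(),((proj(t,W(q,ball(1)))-[270,110])*5).round())
E
```

```text
[187. 226.] [344. 154.]
```

View pics/l2.png

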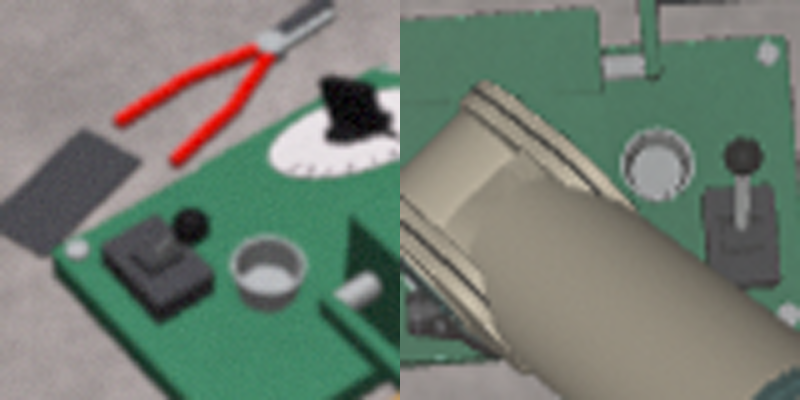

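The ball is at (190,225) and (342,155), matching the locked prediction; the tin and snips have not moved and the arm is clear.

```bash
python3 -c "
from cell import ctrl
print(ctrl.finish_job())"
```

```text
the job is handed in; nothing more can be done
None
```

The knob was turned to zero and measured on the mark, then the lock lever was pushed to its rear stop; handed in at about 16 s with the arm clear and no tools or bits touched.

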